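# Weigh a basket of produce on the spring scale

## Task

Pick up the wire basket with the potato and the lemon by its wooden grip, hang it by the eye of its bail on the hook of the spring scale, and let the scale take the weight slowly before you let go, so that the hook and pointer never jump or bounce. Leave the basket hanging free and still with the produce in it, and do not disturb the things standing round about.

Things in the scene. Friction and masses are not known exactly. Their poses are not given: they have to be found in the camera images.
- scale: Spring scale fixed to the worktop. Origin under its column, at worktop height; z up. Aluminium column 26 x 40 mm, 324 mm tall, on a dark foot plate 12 mm thick from -125 to +45 mm along its x and +-55 mm along y. The hook sticks out along the scale's own -x; the white dial plate is on its +y side. More than 15 N between basket and scale (blow, push) harms it.
- hook_seat (a point): Lowest point of the hook's trough, on top of the 8 mm round steel wire, 108 mm from the column's axis along the scale's -x, 250 mm above the worktop when unloaded; moves down with the hook. From here the wire rises to the free tip along -x and, towards the column, to a level arm (top 14 mm above the seat, from 22 mm on along +x).
- hook_tip (a point): Topmost point of the hook's free upturned end: 21 mm from hook_seat along the scale's -x and 16 mm above it. An eye is threaded over this tip, moving along the scale's +x, then lowered into the trough.
- hook (a joint): Travel of hook and pointer down the column, m: 0 unloaded, grows downward, stop at 0.095. Spring 100 N/m (10 mm per newton), 0.2 N preload, 3 N s/m damping, hook 0.1 kg. Harmed if it ever moves faster than 0.05 m/s up or down: lower slower than that, let go only when the hook bears the whole weight within 0.3 N (too high, it drops; pressed too low, it springs back).
- basket: Wire basket 110 (its x) x 156 mm (its y), walls 50 mm high, floor 4 mm; origin at the centre of its underside, z up. A rigid 8 mm wire bail in its y-z plane rises from the end walls to an arched eye in the middle. Same either way round. With its produce it weighs 0.3 to 0.9 kg; this differs every time and is not told.
- basket_eye (a point): Top of the inside of the eye, under the bail wire, 135 mm above the basket's origin; this surface comes to rest on hook_seat. The eye is open along the basket's x; inside it is 24 mm wide at 12 mm below this point and 36 mm wide at 27 mm below; under that the bail widens to the basket's end walls.
- basket_grip (a point): Centre height of the wooden grip block above the eye, 178 mm above the basket's origin. The block is 26 mm along the basket's x, 20 mm along its y and 42 mm tall (155 to 197 mm above the origin); hold it from above across its y faces.
- potato: Potato 52 x 79 x 48 mm lying in the basket; origin at the middle of its underside.
- lemon: Lemon 71 x 53 x 51 mm lying in the basket beside the potato; origin at the middle of its underside.
- garlic: Garlic bulb, 60 mm, standing by; origin under its centre.
- yoghurt_pot: Small pot 72 mm wide, 71 mm tall, standing by; origin under its centre.
- spice_a: Spice jar 44 mm wide, 105 mm tall, standing by; origin under its centre.
There are look-alikes about, which are no part of the job. Of the things shaped like the basket, the bare steel one is meant. What is shaped like the potato but purple is not meant.

How it is judged:
On the way, in this order (a step that is already met when the one before it is completed fails the run):
1. the basket is lifted clear of the worktop, not yet on the hook (height (world z) of basket above 0.04 m and value of joint hook below 0.004 m), for 0.2 s.
2. the eye sits on the hook and the hook has gone down at least 15 mm while the grip is still held (distance between basket_eye and hook_seat below 0.015 m and value of joint hook above 0.015 m and contact force between the fingers and basket above 0.5 N), for 0.2 s.
3. the basket is let go and hangs with the pointer settled (distance between basket_eye and hook_seat below 0.015 m and velocity of joint hook between -0.01 and 0.01 m/s and contact force between the fingers and basket below 0.05 N and value of joint hook above 0.015 m), for 0.3 s.
At the end, for the whole second after the job is handed in: The basket hangs by its eye on the hook (eye within 15 mm of the hook's seat), clear of the scale's foot (underside above 20 mm), tilted less than 0.2 rad, nearly still (under 30 mm/s), the pointer more than 15 mm down and at rest (under 10 mm/s), potato and lemon still in the basket (distance between basket_eye and hook_seat below 0.015 m and velocity of joint hook between -0.01 and 0.01 m/s and value of joint hook above 0.015 m and height (world z) of basket above 0.02 m and angle between basket's own z axis and vertical below 0.2 rad and linear speed of basket below 0.03 m/s and z of potato in the frame of basket between -0.01 and 0.04 m and x of potato in the frame of basket between -0.055 and 0.055 m and y of potato in the frame of basket between -0.078 and 0.078 m and z of lemon in the frame of basket between -0.01 and 0.04 m and x of lemon in the frame of basket between -0.055 and 0.055 m and y of lemon in the frame of basket between -0.078 and 0.078 m); the robot touches nothing.
It fails at once if the hook and pointer jump: the hook moves faster than 0.05 m/s up or down (velocity of joint hook above 0.05 m/s or velocity of joint hook below -0.05 m/s).
It fails at once if the basket bears on the scale with more than 15 N (contact force between basket and scale above 15 N).
It fails at once if a bystander (garlic, pot or spice jar) is moved by more than 30 mm (distance of any of garlic, yoghurt_pot, spice_a from where it was at the start of the episode above 0.03 m).
It also fails if it takes over 61 s, if anything falls off the work surface, if the arm or the gripper's body presses on something with over 40 N, if the wrist force passes 120 N, or if a joint passes its speed limit or range.

## Robot

A 6-joint arm with a two-finger parallel gripper is mounted at the origin on the work surface; the furniture and walls round the work are solid. World frame = base frame: x ahead of the robot, y to its left, z up, the work surface at z = 0. Lengths are in m, angles in rad, forces in N, time in s.
With the tool pointing down it reaches from about 0.35 to 0.925 m from the base axis. Payload 6.4 kg.
Tool frame: the origin (TCP) lies midway between the tips of the shut fingers; the grasp point (between the pads) lies 19 mm behind it; z points along the fingers, y is the direction in which the jaws open and shut (so a half turn about z gives the same grasp; the last joint's range is limited). The gripper opens to 94 mm and grips with 3 to 60 N. Pads are 16 mm wide; open, the fingers measure 119 mm over their backs; the gripper's body (75 mm by 177 mm) begins 78 mm behind the grasp point.
Start: joints at [-1.349, 0.245, 1.558, -0, 1.339, -0.174], TCP at [0.251, -0.6, 0.205] pointing down, gripper open.
Joint ranges: [-3.13, 3.13], [-1.02, 2.26], [0.13, 2.54], [-0.95, 4.09], [0.21, 2.88], [-2.74, 2.74]. Speed limits (rad/s): [2.57, 2.57, 3.14, 3.14, 3.14, 3.14].

## Interface

Orientations are given as a unit quaternion [x, y, z, w].
In Python, from cell import readout, viewer, arm gives the robot as it stands.
- The arm moves only by the shell command python3 -m pendant 'ROWS' [FORCE]. ROWS is JSON, a list of rows, each a list of 5 numbers: the closure in counts, from 0 (fully open) to 255 (shut), then the shift along the tool's x, y, z in cm, then the turn about the tool's z in degrees. In form: [[jaw, x, y, z, twist], ...]. A call has 1 to 10 rows; each row is the pose to reach, as a shift and turn from the pose commanded when the call began, along the tool's axes at that moment; what a row does not reach only later rows make up. A row lasts 1/10 s, in which the tool goes at most 50 mm and 8.59 degrees, less where a joint would pass 70% of its speed; a pose out of reach is approached as far as the arm can. A call with a gripper value outside its range is refused whole. The fingers move at their own pace and stop on an object; FORCE is the grip in N (left out, the last holds). Time passes only in rows, so rows that repeat a pose let the fingers close. It gives the time, the measured TCP pose, the force and the opening at its end, in the units of the state.
- readout.get_state(): the state, without advancing time (a new reading comes with each control period).
- viewer.snapshot(name): name is "scene" or "top" or "wrist"; returns a dict with "pixels" (480x640x3 uint8, red, green, blue), "intrinsics" (3x3 intrinsics, pixels), "k1" (the pictures are not rectified: a ray, as slopes to the right and down, at radius r is drawn at 1 + k1 r^2 times it, then the intrinsics apply), "rvec" (rotation vector, rad) and "tvec" (3), from world to camera coordinates, as OpenCV has them. Camera axes: x right, y down, z forward; pixel columns grow to the right and rows downward; lengths in m; the calibration is good to about 2 mm. A picture is of the moment at which its call begins. There is no depth.
- arm.finish_job(): hands the job in, once; it reports no verdict.
The state is a dict: "time_s": time; "joints": joint angles; "dq": joint speeds; "effort": joint torques, N m; "position": TCP position; "eef_rot": TCP orientation; "wrist_force": force on the tool from outside, world axes, zero at the start; "torque": the same for the moment, N m; "finger_gap": finger opening in m.
Only numpy, scipy, OpenCV 4.12 (cv2) and the standard library are available. Lean on these libraries where they do the work, as an engineer would, in place of code of your own. Each camera call takes 0.05 s, during which the arm holds its last target.

## Working session

There is one attempt and no reset: what is moved stays moved. The work goes in short steps, Python scripts to look and compute and a shell command to move; the robot and the scene stay as the last step left them, time stands still between calls to the robot, and variables do not carry over. Pictures are saved under pics/ and viewed, and the job is handed in when it is done.

```bash
ls; mkdir -p pics
python3 - <<'E'
from cell import readout, viewer, arm
import cv2
print(readout.get_state())
for n in ("scene","top","wrist"):
    s=viewer.snapshot(n); cv2.imwrite(f"pics/{n}0.png",s["pixels"][:,:,::-1])
    print(n,s["intrinsics"],s["k1"],s["rvec"],s["tvec"])
E
```

```text
pics
{'time_s': 0.0, 'joints': array([-1.34908859e+00,  2.45795710e-01,  1.55900047e+00, -8.69450511e-06,
        1.33872681e+00, -1.74108388e-01]), 'dq': array([-0.00031454,  0.00049538, -0.00082237, -0.00029022,  0.00047098,
        0.00069133]), 'effort': array([-1.79453314e-04, -4.15841532e+01, -3.14605272e+01,  6.84968010e-02,
        3.32516141e-02, -1.49731104e-04]), 'position': array([ 0.2504776 , -0.59914318,  0.20436441]), 'eef_rot': array([ 9.80479382e-01,  1.96619554e-01, -2.71970255e-05, -9.64792285e-04]), 'wrist_force': array([ 0.03097407, -0.62560161, -0.21670084]), 'torque': array([-0.00924234, -0.01632335, -0.00838857]), 'finger_gap': 0.09409254770979188}
scene [[436.47537052   0.         327.96415863]
 [  0.         436.47537052 240.20378711]
 [  0.           0.           1.        ]] 0.00310625563894532 [ 2.15782368 -1.08961715  0.46974168] [-0.27049574  0.29123881  1.04379161]
top [[592.46057459   0.         303.44341743]
 [  0.         592.46057459 247.95339963]
 [  0.           0.           1.        ]] -0.18893954849175373 [ 2.17612347 -2.14571718  0.15848742] [-0.08396535  0.37540086  1.51241421]
wrist [[368.14259524   0.         327.08105065]
 [  0.         368.14259524 237.94179656]
 [  0.           0.           1.        ]] -0.07645169137734295 [-2.43987923  1.62234571  0.20327108] [-0.64909483 -0.02586499  0.39044513]
```

View pics/scene0.png

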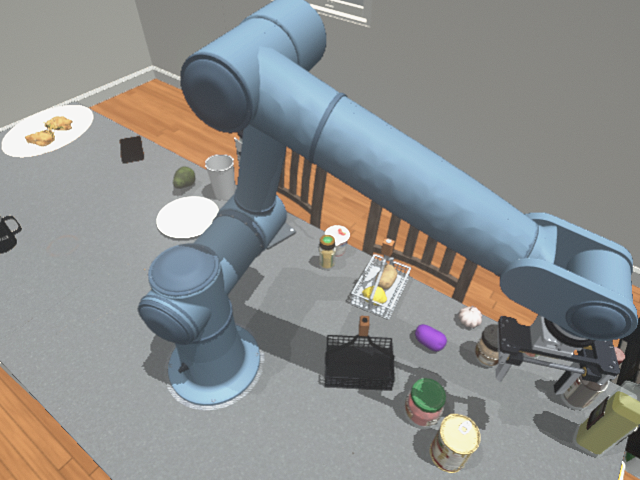

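View pics/top0.png

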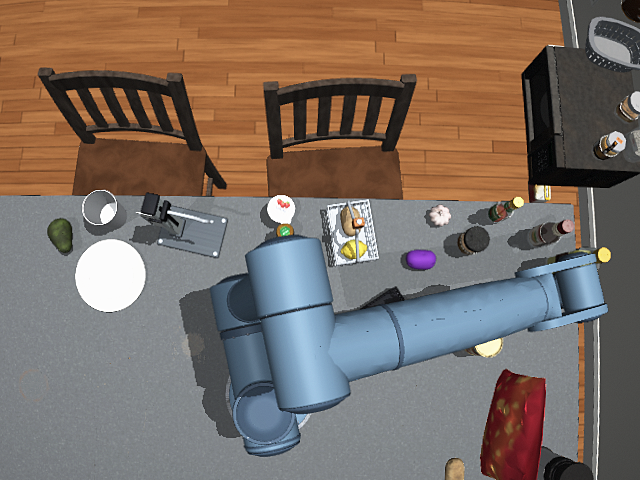

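View pics/wrist0.png

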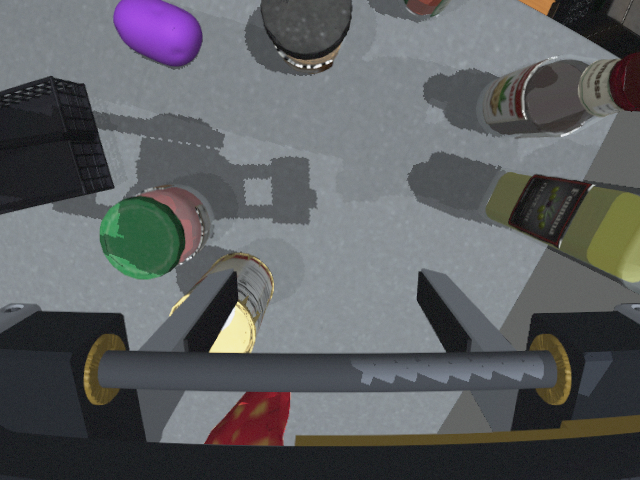

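The bare steel basket with potato and lemon is at top (352,233) and its grip at about (360,225). The scale foot is at (195,230), with its column at the left end and the hook pointing right. The black basket at scene (360,360) is the look-alike. Next I'll zoom in.

```bash
cat > h.py <<'E'
import numpy as np, cv2
from cell import readout, viewer, arm
def ray(s,uv):
    K=s["intrinsics"]; k1=s["k1"]
    d=cv2.undistortPoints(np.array([[uv]],float),K,np.array([k1,0,0,0,0.]))[0,0]
    R=cv2.Rodrigues(np.array(s["rvec"],float))[0]; t=np.array(s["tvec"],float)
    return -R.T@t, R.T@np.array([d[0],d[1],1.])
def onz(s,uv,z):
    c,d=ray(s,uv); return c+d*(z-c[2])/d[2]
def proj(s,p):
    return cv2.projectPoints(np.array([p],float),np.array(s["rvec"],float),np.array(s["tvec"],float),s["intrinsics"],np.array([s["k1"],0,0,0,0.]))[0][0,0]
def two(s1,u1,s2,u2):
    c1,d1=ray(s1,u1);c2,d2=ray(s2,u2);d1/=np.linalg.norm(d1);d2/=np.linalg.norm(d2)
    a=np.linalg.lstsq(np.array([d1,-d2]).T,c2-c1,rcond=None)[0]
    p,q=c1+a[0]*d1,c2+a[1]*d2
    return (p+q)/2,np.linalg.norm(p-q)
def crop(img,x,y,w,h,f,name):
    cv2.imwrite(f"pics/{name}.png",cv2.resize(img[y:y+h,x:x+w],None,fx=f,fy=f,interpolation=cv2.INTER_CUBIC)[:,:,::-1])
E
python3 - <<'E'
from h import *
s=viewer.snapshot("top"); crop(s["pixels"],130,180,130,95,6,"topscale"); crop(s["pixels"],310,185,100,90,6,"topbasket")
s=viewer.snapshot("scene"); crop(s["pixels"],310,210,120,120,5,"scbasket");crop(s["pixels"],210,170,120,100,5,"scscale")
E
```

```text
(no output)
```

View pics/topscale.png

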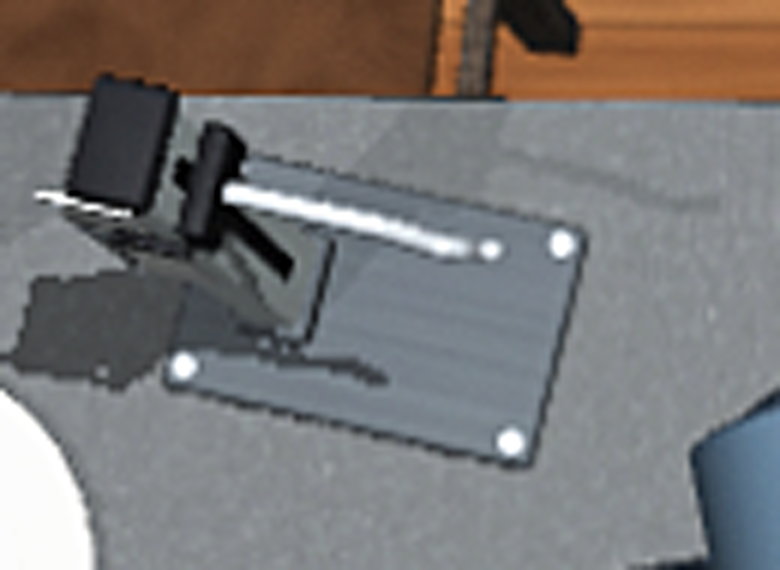

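View pics/topbasket.png

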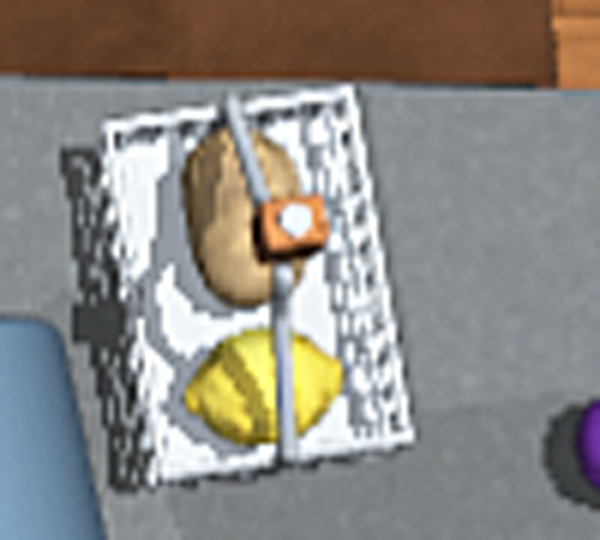

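View pics/scbasket.png

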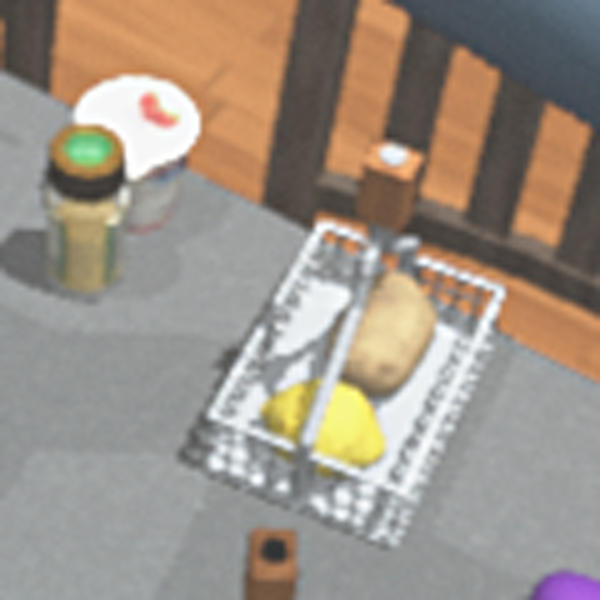

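View pics/scscale.png

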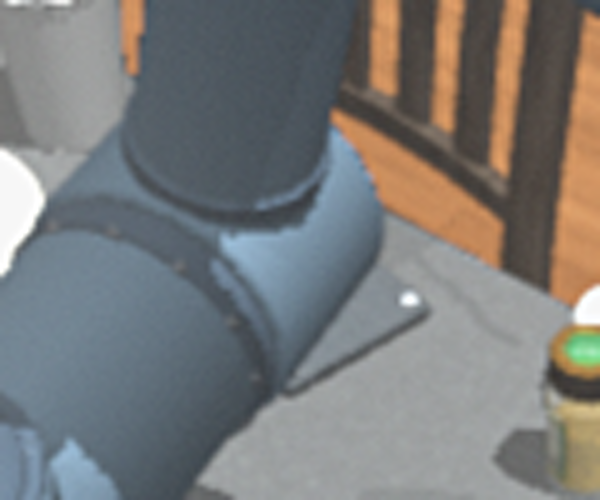

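Run:
```python
from h import *
s=viewer.snapshot("top"); sc=viewer.snapshot("scene")
f=lambda cx,cy,ox,oy,k=6:(ox+(cx+.5)/k-.5,oy+(cy+.5)/k-.5)
P={n:onz(s,f(*p,130,180),0.012) for n,p in dict(A=(585,233),B=(530,466),C=(165,381)).items()}
for n in P: print(n,P[n].round(4))
A,B,C=P["A"],P["B"],P["C"]
print("len",np.linalg.norm(A-B),np.linalg.norm(C-B))
ax=(C-B)/np.linalg.norm(C-B); ay=(B-A)/np.linalg.norm(B-A)
print("ang x",np.degrees(np.arctan2(ax[1],ax[0])),"from y",np.degrees(np.arctan2(-ay[0],ay[1])))
th=(np.arctan2(ax[1],ax[0])*170+np.arctan2(-ay[0],ay[1])*110)/280
X=np.array([np.cos(th),np.sin(th),0]);Y=np.array([-np.sin(th),np.cos(th),0])
m=[A-(-.125*X-.055*Y),B-(-.125*X+.055*Y),C-(.045*X+.055*Y)]
print(m); O=np.mean(m,0);O[2]=0
seat=O-.108*X+[0,0,.25]; tip=seat-.021*X+[0,0,.016]
print("th",np.degrees(th),"O",O,"seat",seat,"tip",tip)
for p in (tip,seat,O+[0,0,.324]): q=proj(s,p); print(q,((q-[130,180])*6).round())
# hook tip measured
print("tip meas",onz(s,f(490,249,130,180),.266))
# basket: rim corners z=.05
R=[onz(s,f(*p,310,185),.05) for p in ((350,88),(412,440),(155,482),(107,128))]
for r in R: print("rim",r.round(4))
print("ctr",np.mean(R,0)); d=(R[0]-R[1]+R[3]-R[2]); print("y axis ang",np.degrees(np.arctan2(d[1],d[0])), [np.linalg.norm(R[i]-R[(i+1)%4]).round(3) for i in range(4)])
print("grip top",onz(s,f(296,220,310,185),.197))
print("grip 2view",two(s,f(296,220,310,185),sc,f(394,155,310,210,5)))
for n,p,z in (("garlic",(438,215),.03),("spice top",(285,230),.105),("pot",(281,208),.071)): print(n,onz(s,p,z).round(3))
print("jar sc",onz(sc,f(88,150,310,210,5),.105),"pot sc",onz(sc,f(137,112,310,210,5),.071))
```

```text
A [0.4539 0.1237 0.012 ]
B [0.3504 0.1446 0.012 ]
C [0.3854 0.3079 0.012 ]
len 0.10558751551506206 0.16696842616181404
ang x 77.88606296283669 from y 78.56295297480314
[array([0.42569107, 0.25731543, 0.012     ]), array([0.42985671, 0.25566771, 0.012     ]), array([0.42999233, 0.25253985, 0.012     ])]
th 78.15198403896638 O [0.42851337 0.25517433 0.        ] seat [0.40633921 0.1494752  0.25      ] tip [0.40202757 0.12892259 0.266     ]
[211.23343339 220.8417469 ] [487. 245.]
[203.15077074 220.07927372] [439. 240.]
[149.31170659 203.1125378 ] [116. 139.]
tip meas [0.40148755 0.12886635 0.266     ]
rim [ 0.5033 -0.244   0.05  ]
rim [ 0.3505 -0.2702  0.05  ]
rim [ 0.3309 -0.1603  0.05  ]
rim [ 0.4837 -0.1388  0.05  ]
ctr [ 0.41710044 -0.20333427  0.05      ]
y axis ang 8.886452277257378 [np.float64(0.155), np.float64(0.112), np.float64(0.154), np.float64(0.107)]
grip top [ 0.41850399 -0.2043068   0.197     ]
grip 2view (array([ 0.41888777, -0.2052006 ,  0.19953734]), np.float64(0.002830297633416257))
garlic [ 0.469 -0.433  0.03 ]
spice top [ 0.41  -0.031  0.105]
pot [ 0.472 -0.02   0.071]
jar sc [ 0.40934346 -0.03216803  0.105     ] pot sc [ 0.47877235 -0.01745363  0.071     ]
```

Foot and hook agree to 1 mm: scale x axis at 78.2°, seat (0.406, 0.149, 0.250), tip (0.402, 0.129). The grip is at (0.418, -0.2045) with the basket y axis at 8.9°. Next I'll work out the approach in tool axes.

```bash
cat >> h.py <<'E'
from scipy.spatial.transform import Rotation as Ro
def go(target,yaw_y):
    s=readout.get_state(); R=Ro.from_quat(s["eef_rot"]).as_matrix()
    y=np.degrees(np.arctan2(R[1,1],R[0,1])); d=(yaw_y-y+180)%360-180
    print("t",round(s["time_s"],2),"pos",s["position"].round(4),"yang",round(y,2),"zax",R[:,2].round(4),"F",s["wrist_force"].round(2),"T",s["torque"].round(2),"gap",round(s["finger_gap"],4))
    print("shift cm",(R.T@(np.array(target)-s["position"])*100).round(2),"twist",round(-d,2))
E
python3 -c "
from h import *
go([.4183,-.2045,.275],8.9)"
```

```text
t 0.35 pos [ 0.2506 -0.5996  0.2052] yang -67.32 zax [-1.e-04  4.e-04 -1.e+00] F [-0.17  0.09  0.54] T [-0.03  0.06 -0.02] gap 0.0942
shift cm [ 30.71 -30.    -6.96] twist -76.22
```

```bash
python3 -m pendant '[[0,0,0,-3,0],[0,0,0,-7,0],[0,3.5,-3.5,-7,-8.5],[0,7,-7,-7,-17],[0,10.5,-10.5,-7,-25.5],[0,14,-14,-7,-34],[0,17.5,-17.5,-7,-42.5],[0,21,-21,-7,-51],[0,24.5,-24.5,-7,-59.5],[0,28,-28,-7,-68]]'; python3 -c "
from h import *
go([.4183,-.2045,.275],8.9)"
```

```text
time_s: 1.35
position: [0.4013, -0.2316, 0.2757]
eef_rot: [0.701, 0.713, 0.0, 0.0]
wrist_force: [0.3, -0.7, -0.7]
finger_gap: 0.0939
t 1.35 pos [ 0.4013 -0.2316  0.2757] yang 1.0 zax [ 7.e-04 -5.e-04 -1.e+00] F [ 0.3  -0.71 -0.68] T [-0.03 -0.13  0.07] gap 0.0939
shift cm [2.68 1.74 0.07] twist -7.9
```

```bash
python3 -m pendant '[[0,2.7,1.8,0,-7.9],[0,2.7,1.8,0,-7.9],[0,2.7,1.8,0,-7.9]]'; python3 -c "
from h import *
go([.4183,-.2045,.161],8.9)
s=viewer.snapshot('top'); crop(s['pixels'],130,150,320,200,2.4,'t1')
s=viewer.snapshot('wrist'); crop(s['pixels'],0,0,640,480,1,'w1')
s=viewer.snapshot('scene'); crop(s['pixels'],0,0,640,480,1,'s1')
"
```

```text
time_s: 1.65
position: [0.4188, -0.2061, 0.2756]
eef_rot: [0.652, 0.758, -0.0, 0.0]
wrist_force: [-0.1, -0.5, 0.7]
finger_gap: 0.0938
t 1.65 pos [ 0.4188 -0.2061  0.2756] yang 8.58 zax [-0.e+00 -6.e-04 -1.e+00] F [-0.08 -0.53  0.73] T [-0.04 -0.05 -0.03] gap 0.0938
shift cm [ 0.17 -0.02 11.46] twist -0.32
```

View pics/w1.png

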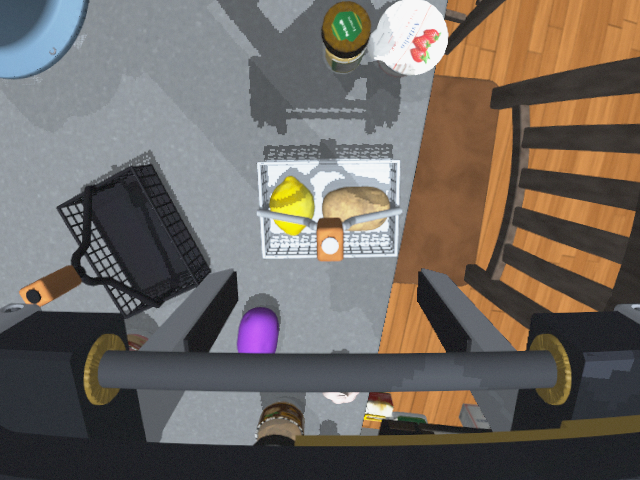

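View pics/s1.png

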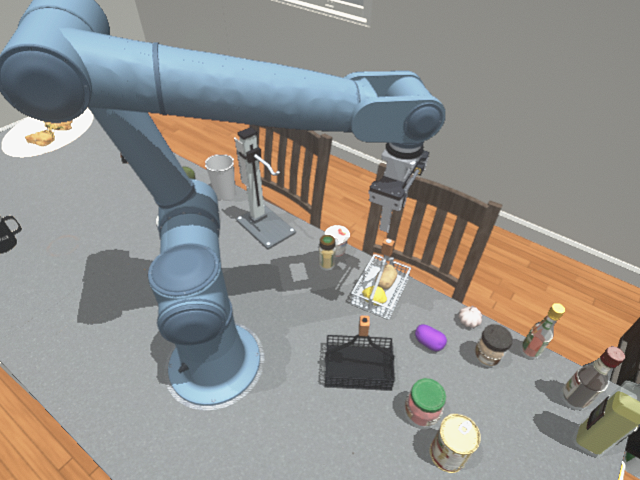

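The wrist view shows the grip top at (330,245), centred between the jaws. The scene view now shows the hook at about (275,170), so I'll check both by ray.

```bash
python3 -c "
from h import *
w=viewer.snapshot('wrist');print('grip',onz(w,(330,245),.197))
print('rim', [onz(w,p,.05).round(4) for p in ((259,163),(399,161),(397,257),(264,257))])
s=viewer.snapshot('scene'); crop(s['pixels'],225,115,90,140,5,'schook')
s=viewer.snapshot('top'); crop(s['pixels'],130,180,130,95,6,'tophook')
go([.4183,-.2045,.161],8.9)
"
```

```text
grip [ 0.42057609 -0.20631659  0.197     ]
rim [array([ 0.3377, -0.1661,  0.05  ]), array([ 0.4875, -0.1416,  0.05  ]), array([ 0.5062, -0.2486,  0.05  ]), array([ 0.3546, -0.2713,  0.05  ])]
t 1.95 pos [ 0.4183 -0.2072  0.2754] yang 8.45 zax [-3.e-04  1.e-04 -1.e+00] F [ 0.16 -0.29  0.26] T [ 0.02 -0.11 -0.01] gap 0.0942
shift cm [ 0.26  0.04 11.44] twist -0.45
```

View pics/schook.png

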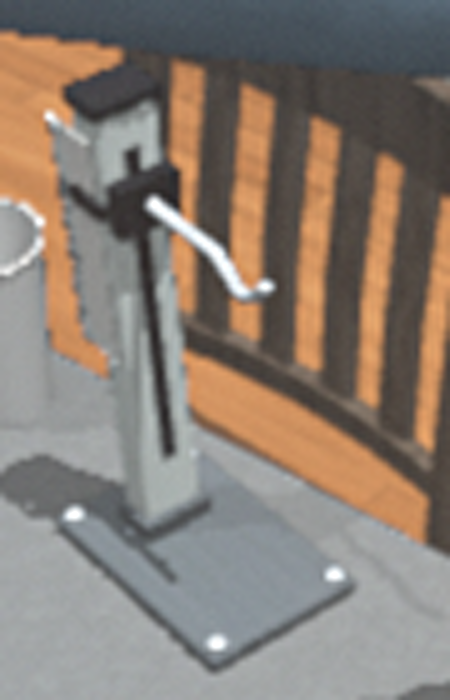

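View pics/tophook.png

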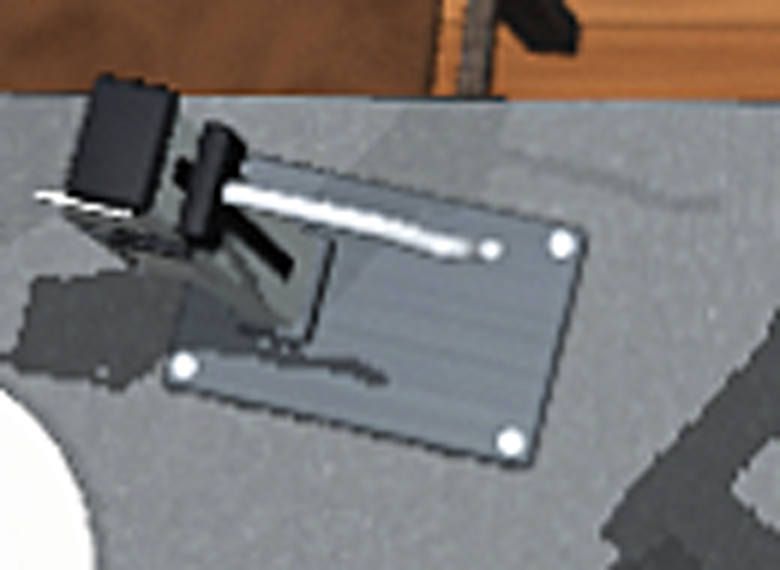

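```bash
python3 -c "
from h import *
f=lambda cx,cy,ox,oy,k=6:(ox+(cx+.5)/k-.5,oy+(cy+.5)/k-.5)
t=viewer.snapshot('top');s=viewer.snapshot('scene')
print('tip',two(t,f(490,249,130,180),s,f(266,286,225,115,5)), 'top-of-tip scene', onz(s,f(266,283,225,115,5),.264))
for n,p in dict(A=(352,585),B=(213,660),C=(62,522)).items(): print(n,onz(s,f(*p,225,115,5),.012).round(4))
"
python3 -m pendant '[[0,0.1,0.1,3,-0.4],[0,0.1,0.1,6,-0.4],[0,0.1,0.1,9,-0.4],[0,0.1,0.1,11.4,-0.4],[0,0.1,0.1,11.4,-0.4],[0,0.1,0.1,11.4,-0.4]]'
python3 -c "
from h import *
go([.4195,-.2055,.161],8.9)
s=viewer.snapshot('scene'); crop(s['pixels'],340,170,100,160,5,'s2')
s=viewer.snapshot('wrist'); crop(s['pixels'],0,0,640,480,1,'w2')
"
```

```text
tip (array([0.40294069, 0.12802154, 0.26400407]), np.float64(0.0031599555573776556)) top-of-tip scene [0.40604474 0.12860515 0.264     ]
A [0.4526 0.1198 0.012 ]
B [0.3533 0.1455 0.012 ]
C [0.3865 0.3014 0.012 ]
time_s: 2.65
position: [0.4196, -0.2054, 0.1619]
eef_rot: [0.65, 0.76, -0.0, -0.0]
wrist_force: [0.1, 1.5, 0.2]
finger_gap: 0.094
t 2.65 pos [ 0.4196 -0.2054  0.1619] yang 8.95 zax [-0.  0. -1.] F [0.1  1.47 0.24] T [-0.03 -0.08  0.02] gap 0.094
shift cm [-0.01 -0.01  0.09] twist 0.05
```

View pics/s2.png

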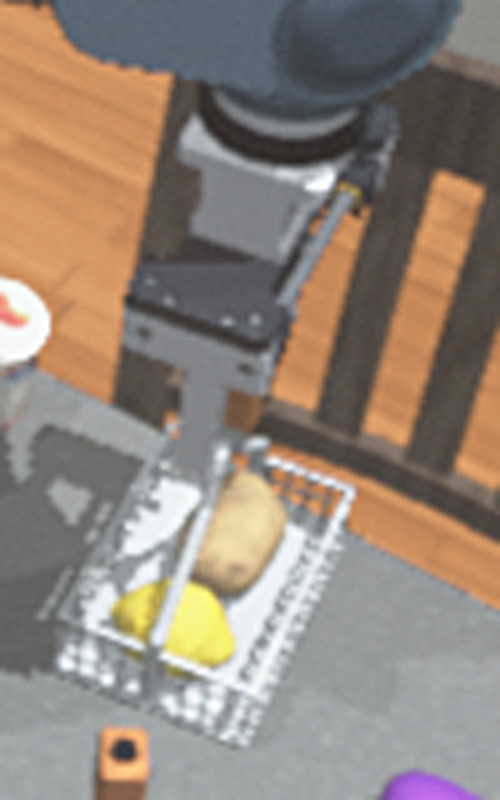

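View pics/w2.png

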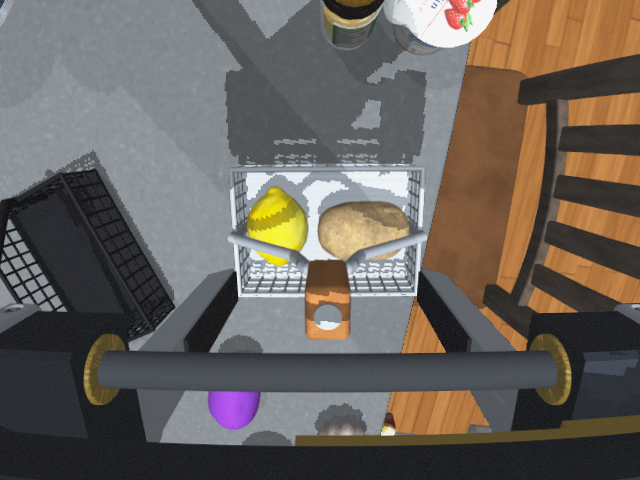

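The grip is between the fingers. I'll take a force baseline before closing.

```bash
cat >> h.py <<'E'
def avgF(n=16):
    F=[];T=[]
    for i in range(n):
        viewer.snapshot("wrist"); s=readout.get_state(); F.append(s["wrist_force"]);T.append(s["torque"])
    F=np.array(F);print("F",F.mean(0).round(3),"sem",(F.std(0)/np.sqrt(n)).round(3),"T",np.mean(T,0).round(3),"t",round(s["time_s"],2))
E
python3 -c "
from h import *
avgF()"
python3 -m pendant '[[255,0,0,0,0],[255,0,0,0,0],[255,0,0,0,0],[255,0,0,0,0],[255,0,0,0,0],[255,0,0,0,0],[255,0,0,0,0],[255,0,0,0,0]]' 45
python3 -c "
from h import *
go([.4195,-.2055,.161],8.9)"
```

```text
F [-0.155  0.263  0.07 ] sem [0.102 0.131 0.1  ] T [-0.021 -0.092  0.007] t 3.55
time_s: 4.35
position: [0.4195, -0.2051, 0.1614]
eef_rot: [0.65, 0.76, 0.0, -0.0]
wrist_force: [0.3, 0.5, -0.0]
finger_gap: 0.0336
t 4.35 pos [ 0.4195 -0.2051  0.1614] yang 8.98 zax [-0.  0. -1.] F [ 0.35  0.46 -0.01] T [-0.05 -0.11  0.  ] gap 0.0336
shift cm [-0.04 -0.01  0.04] twist 0.08
```

```bash
python3 -m pendant '[[255,0,0,0,0],[255,0,0,0,0],[255,0,0,0,0],[255,0,0,0,0],[255,0,0,0,0]]' 45
python3 -c "
from h import *
go([.4195,-.2055,.161],8.9)"
```

```text
time_s: 4.85
position: [0.4197, -0.205, 0.1615]
eef_rot: [0.65, 0.76, 0.0, 0.0]
wrist_force: [2.1, 0.4, -0.8]
finger_gap: 0.0195
t 4.85 pos [ 0.4197 -0.205   0.1615] yang 8.97 zax [ 6.e-04  1.e-04 -1.e+00] F [ 2.14  0.45 -0.78] T [-0.   -0.5  -0.02] gap 0.0195
shift cm [-0.04 -0.03  0.04] twist 0.07
```

```bash
python3 -m pendant '[[255,0,0,-0.3,0],[255,0,0,-1,0],[255,0,0,-2.5,0],[255,0,0,-4.5,0],[255,0,0,-6.5,0],[255,0,0,-8.5,0],[255,0,0,-10.5,0],[255,0,0,-12.5,0],[255,0,0,-14,0],[255,0,0,-14.5,0]]'
python3 -m pendant '[[255,0,0,0,0],[255,0,0,0,0],[255,0,0,0,0]]'
python3 -c "
from h import *
go([.4195,-.2055,.305],8.9)
avgF()
s=viewer.snapshot('scene'); crop(s['pixels'],340,100,100,160,5,'s3')
s=viewer.snapshot('wrist'); crop(s['pixels'],0,0,640,480,1,'w3')
s=viewer.snapshot('top'); crop(s['pixels'],310,165,110,100,6,'t3')
"
```

```text
time_s: 5.85
position: [0.4198, -0.2054, 0.308]
eef_rot: [0.65, 0.76, -0.0, 0.001]
wrist_force: [0.2, -0.9, -7.3]
finger_gap: 0.0198
time_s: 6.15
position: [0.419, -0.2047, 0.305]
eef_rot: [0.65, 0.76, -0.0, -0.001]
wrist_force: [0.6, -0.5, -6.5]
finger_gap: 0.0197
t 6.15 pos [ 0.419  -0.2047  0.305 ] yang 8.98 zax [-0.002   0.0016 -1.    ] F [ 0.59 -0.48 -6.49] T [ 0.01 -0.1  -0.03] gap 0.0197
shift cm [-0.09  0.03  0.  ] twist 0.08
F [ 0.125  0.011 -6.696] sem [0.112 0.13  0.104] T [-0.016 -0.096 -0.007] t 6.95
```

View pics/s3.png

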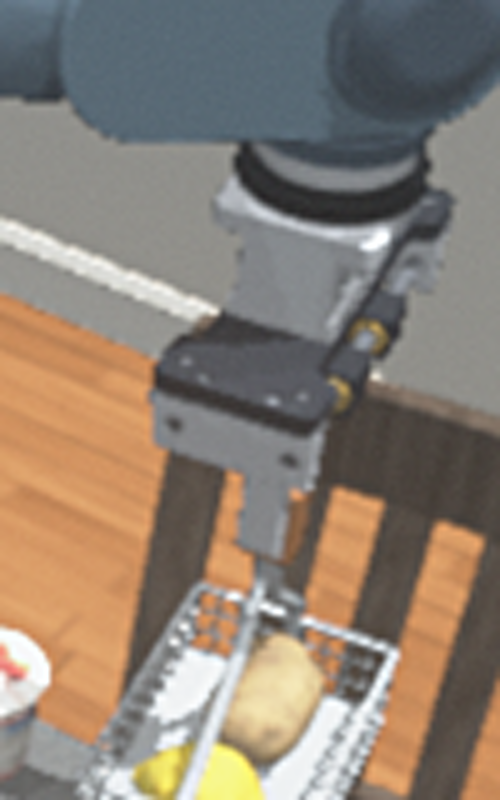

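View pics/w3.png

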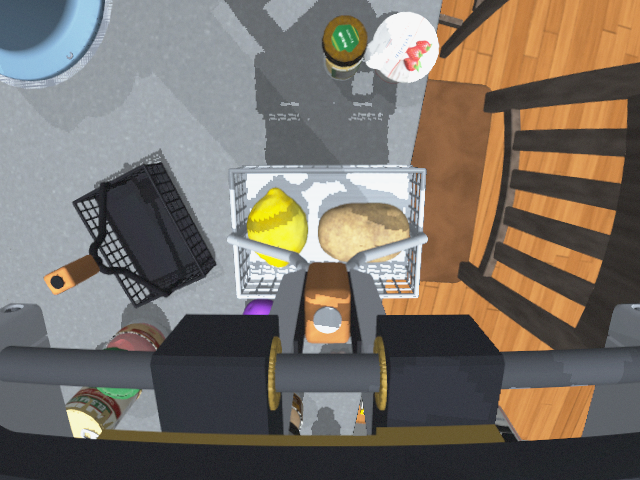

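View pics/t3.png

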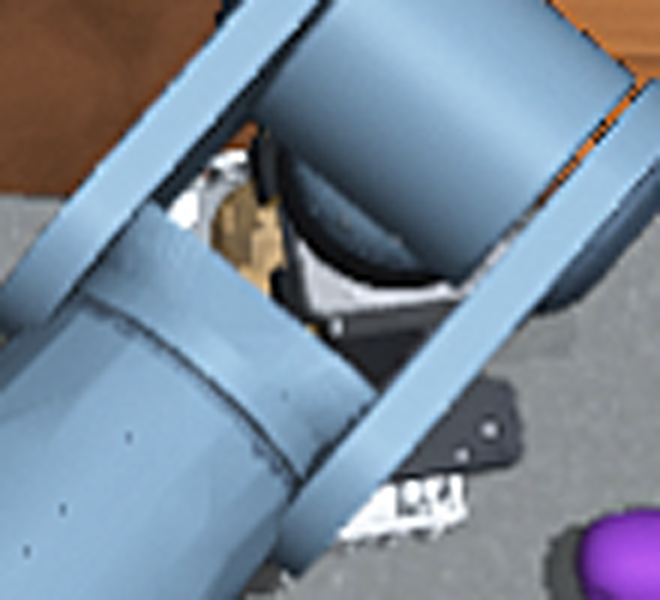

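The weight is about 6.8 N, so I expect about 66 mm of travel. The basket is level in the grip. I'll check where the camera sits against the column.

```bash
python3 -c "
from h import *
s=viewer.snapshot('wrist');c,_=ray(s,(320,240));st=readout.get_state()
print('cam in tool',Ro.from_quat(st['eef_rot']).as_matrix().T@(c-st['position']))
# eye now: tcp xy; 
th=np.radians(78.15);X=np.array([np.cos(th),np.sin(th),0])
seat=np.array([.4065,.149,.25])
pre=seat-.065*X
print('pre',pre); go([pre[0],pre[1],.305],78.15-90)
"
```

```text
cam in tool [ 0.07100972  0.00024752 -0.17939714]
pre [0.39315224 0.08538524 0.25      ]
t 7.15 pos [ 0.4195 -0.2051  0.3065] yang 8.98 zax [-0.  0. -1.] F [-0.18 -0.57 -6.99] T [-0.06 -0.17  0.01] gap 0.0199
shift cm [29.11  1.93  0.15] twist 20.83
```

```bash
python3 -m pendant '[[255,0.5,0,0,0.5],[255,1.5,0.1,0,1.5],[255,3,0.2,0,2.5],[255,4.8,0.3,0,4],[255,6.6,0.4,0,5.5],[255,8.4,0.5,0,7],[255,10.2,0.6,0,8.5],[255,12,0.8,0,10],[255,13.8,0.9,0,11.5],[255,15.6,1,0,13]]'; python3 -c "
from h import *
go([.3935,.0854,.305],-11.85)"
```

```text
time_s: 8.15
position: [0.4048, -0.0484, 0.3066]
eef_rot: [0.732, 0.681, 0.0, 0.0]
wrist_force: [0.4, 0.1, -6.5]
finger_gap: 0.0193
t 8.15 pos [ 0.4048 -0.0484  0.3066] yang -4.1 zax [ 4.e-04  1.e-04 -1.e+00] F [ 0.42  0.12 -6.46] T [-0.02 -0.07  0.02] gap 0.0193
shift cm [13.27 -2.08  0.16] twist 7.75
```

```bash
python3 -m pendant '[[255,1.8,-0.3,0,1.2],[255,3.6,-0.6,0,2.4],[255,5.4,-0.8,0,3.6],[255,7.2,-1.1,0,4.8],[255,9,-1.4,0,6],[255,10.8,-1.7,0,7.2],[255,12.1,-1.9,0,7.7],[255,12.9,-2,0,7.7],[255,13.2,-2.1,0,7.7],[255,13.2,-2.1,0,7.7]]'; python3 -m pendant '[[255,0,0,0,0],[255,0,0,0,0],[255,0,0,0,0]]'; python3 -c "
from h import *
go([.3935,.0854,.305],-11.85)
s=viewer.snapshot('scene'); crop(s['pixels'],210,40,150,220,3.6,'s4');cv2.imwrite('pics/s4f.png',s['pixels'][:,:,::-1])
s=viewer.snapshot('wrist'); crop(s['pixels'],0,0,640,480,1,'w4')
s=viewer.snapshot('top'); crop(s['pixels'],120,150,200,130,4,'t4')
go([.3935,.0854,.305],-11.85)
"
```

```text
time_s: 9.15
position: [0.3933, 0.0838, 0.3065]
eef_rot: [0.775, 0.631, -0.0, 0.0]
wrist_force: [-0.2, 0.6, -6.9]
finger_gap: 0.0198
time_s: 9.45
position: [0.3934, 0.0833, 0.3064]
eef_rot: [0.776, 0.631, -0.0, 0.0]
wrist_force: [0.3, 0.5, -6.2]
finger_gap: 0.0198
t 9.45 pos [0.3934 0.0833 0.3064] yang -11.77 zax [-1.e-04 -1.e-04 -1.e+00] F [ 0.29  0.53 -6.21] T [-0.02 -0.08  0.02] gap 0.0198
shift cm [ 0.21 -0.04  0.14] twist 0.08
t 9.6 pos [0.3934 0.0835 0.3064] yang -11.75 zax [-1.e-04 -0.e+00 -1.e+00] F [-0.62  0.38 -6.75] T [ 0.02 -0.12 -0.02] gap 0.0194
shift cm [ 0.19 -0.03  0.14] twist 0.1
```

View pics/s4.png

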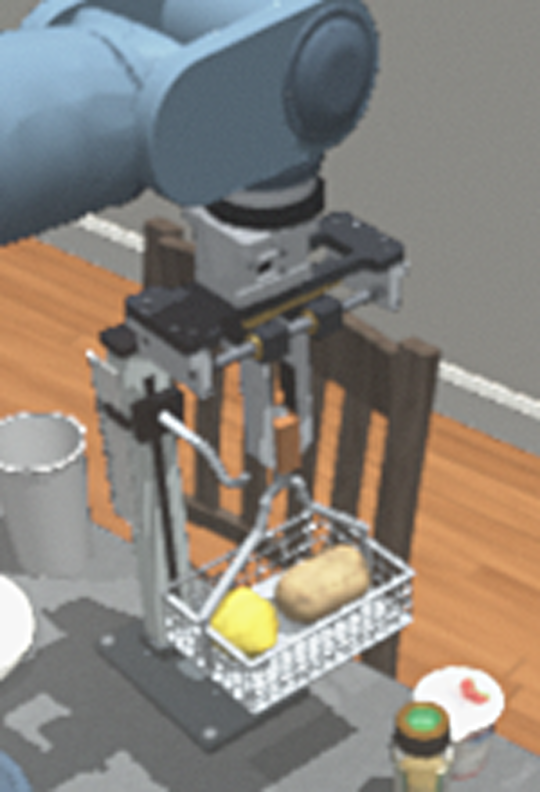

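View pics/w4.png

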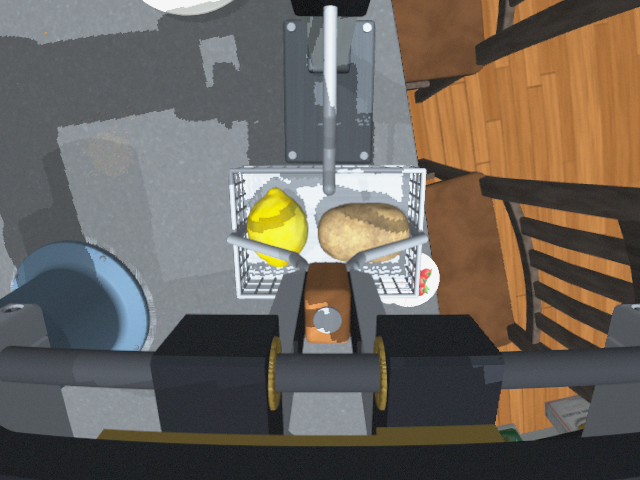

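View pics/t4.png

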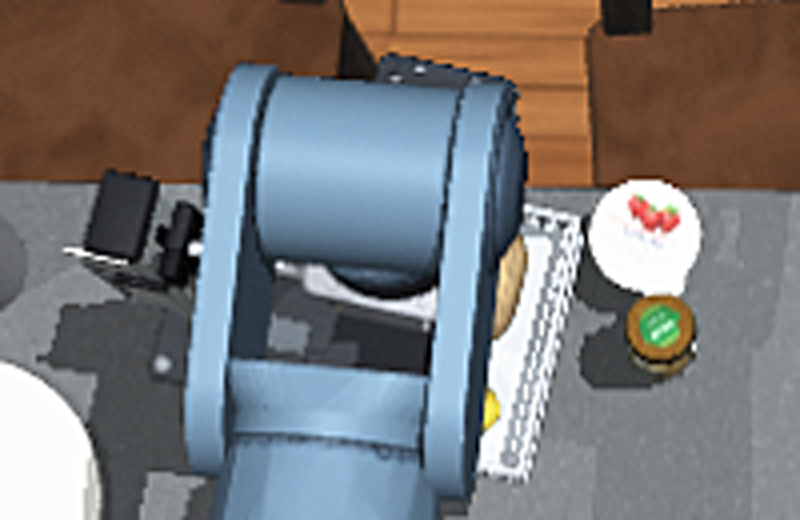

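The wrist view shows the hook tip at (329,188), almost in line with the grip at (327,320). The scene view shows the eye just short of the tip. I'll check the lateral offset by ray.

```bash
python3 -c "
from h import *
s=viewer.snapshot('wrist');st=readout.get_state();R=Ro.from_quat(st['eef_rot']).as_matrix()
f=lambda cx,cy,k=3.6:(210+(cx+.5)/k-.5,40+(cy+.5)/k-.5)
sc=viewer.snapshot('scene')
for n,uv,z in (('tip',(329,188),.262),('arm',(330,60),.26),('griptop',(327,320),.197+.1445),):
  p=onz(s,uv,z); print(n,p.round(4),'tool',(R.T@(p-st['position'])).round(4))
print('tip 2v',two(s,(329,188),sc,f(241,478)))
# same-ray basket rim -> level check
for p in ((230,168),(424,168),(417,297),(238,297)): print(onz(s,p,.195).round(4), (R.T@(onz(s,p,.195)-st['position'])).round(4))
go([.4068,.149,.305],-11.85)
"
```

```text
tip [0.4041 0.1281 0.262 ] tool [0.0458 0.0014 0.0445]
arm [0.4195 0.1999 0.26  ] tool [0.1192 0.0018 0.0465]
griptop [0.3933 0.0817 0.3415] tool [-0.0018  0.0002 -0.035 ]
tip 2v (array([0.40321363, 0.12892311, 0.2618317 ]), np.float64(0.0024598969010257966))
[0.3302 0.1519 0.195 ] [ 0.054  -0.0758  0.1115]
[0.479  0.1211 0.195 ] [0.0542 0.0762 0.1115]
[0.458  0.0145 0.195 ] [-0.0544  0.0772  0.1115]
[0.3081 0.0455 0.195 ] [-0.0546 -0.0758  0.1115]
t 9.7 pos [0.3934 0.0836 0.3065] yang -11.74 zax [-0. -0. -1.] F [-0.28 -0.14 -6.58] T [-0.03 -0.04 -0.07] gap 0.0196
shift cm [ 6.68 -0.02  0.15] twist 0.11
```

```bash
python3 -m pendant '[[255,0.3,0.1,0,0],[255,1,0.1,0,0],[255,1.8,0.1,0,0],[255,2.6,0.1,0,0],[255,3.4,0.1,0,0],[255,4.2,0.1,0,0],[255,5,0.1,0,0],[255,5.8,0.1,0,0],[255,6.4,0.1,0,0],[255,6.7,0.1,0,0]]'; python3 -m pendant '[[255,0,0,0,0],[255,0,0,0,0]]'; python3 -c "
from h import *
s=viewer.snapshot('scene'); crop(s['pixels'],210,40,150,220,3.6,'s5')
s=viewer.snapshot('wrist'); crop(s['pixels'],0,0,640,480,1,'w5')
go([.4068,.149,.305],-11.85)
"
```

```text
time_s: 10.7
position: [0.408, 0.1497, 0.3064]
eef_rot: [0.775, 0.631, -0.0, -0.0]
wrist_force: [0.6, 0.4, -6.8]
finger_gap: 0.0195
time_s: 10.9
position: [0.408, 0.1489, 0.3065]
eef_rot: [0.776, 0.631, -0.0, 0.0]
wrist_force: [0.2, -0.6, -6.3]
finger_gap: 0.0198
t 11.0 pos [0.408  0.1489 0.3065] yang -11.75 zax [ 0.e+00 -2.e-04 -1.e+00] F [-0.12  0.6  -6.4 ] T [-0.05 -0.05  0.02] gap 0.0199
shift cm [-0.01 -0.12  0.15] twist 0.1
```

View pics/s5.png

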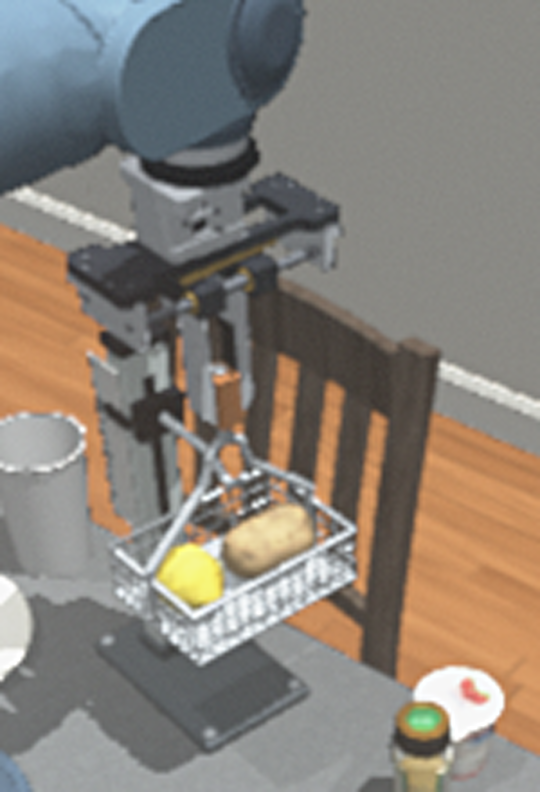

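View pics/w5.png

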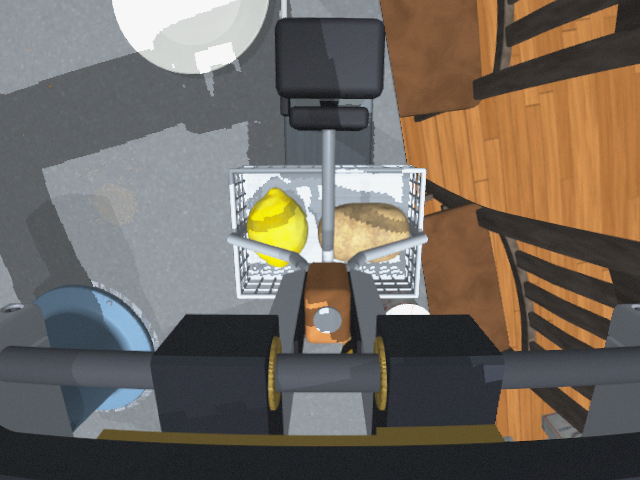

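The eye is threaded around the hook and centred in the wrist view (hook at u≈328). Now I'll lower slowly.

```bash
python3 -m pendant '[[255,0,0,0.2,0],[255,0,0,0.4,0],[255,0,0,0.6,0],[255,0,0,0.8,0],[255,0,0,1,0],[255,0,0,1.2,0],[255,0,0,1.4,0],[255,0,0,1.6,0],[255,0,0,1.8,0],[255,0,0,2,0]]'; python3 -m pendant '[[255,0,0,0.15,0],[255,0,0,0.3,0],[255,0,0,0.45,0],[255,0,0,0.6,0],[255,0,0,0.75,0],[255,0,0,0.9,0],[255,0,0,1.05,0],[255,0,0,1.2,0],[255,0,0,1.35,0],[255,0,0,1.5,0]]'; python3 -c "
from h import *
avgF(6)
s=viewer.snapshot('scene'); crop(s['pixels'],210,40,150,220,3.6,'s6')
go([.4068,.149,.211],-11.85)
"
```

```text
time_s: 12.0
position: [0.408, 0.1491, 0.2863]
eef_rot: [0.776, 0.631, -0.0, -0.0]
wrist_force: [0.4, -0.1, -6.7]
finger_gap: 0.0199
time_s: 13.0
position: [0.408, 0.1491, 0.2715]
eef_rot: [0.776, 0.631, 0.0, 0.0]
wrist_force: [1.0, -0.1, -5.3]
finger_gap: 0.0195
F [-0.111 -0.472 -5.997] sem [0.18  0.12  0.165] T [-0.075 -0.04   0.005] t 13.3
t 13.35 pos [0.408  0.1491 0.2716] yang -11.72 zax [ 1.e-04 -0.e+00 -1.e+00] F [-0.58 -0.32 -6.34] T [-0.08 -0.09 -0.05] gap 0.0197
shift cm [-0.03 -0.12  6.06] twist 0.13
```

View pics/s6.png

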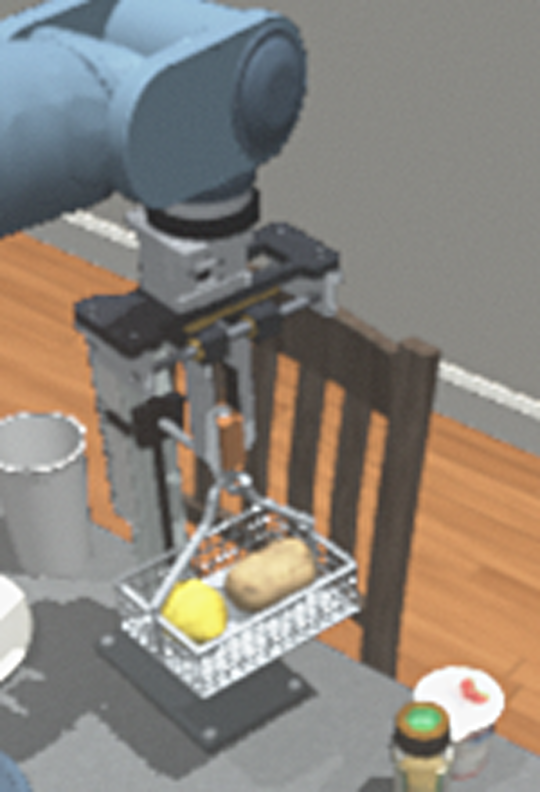

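The eye sits on the hook and has started to load it: about 0.7 N at roughly 5 mm, as expected. Continuing.

```bash
python3 -m pendant '[[255,0,0,0.15,0],[255,0,0,0.35,0],[255,0,0,0.55,0],[255,0,0,0.75,0],[255,0,0,0.95,0],[255,0,0,1.15,0],[255,0,0,1.35,0],[255,0,0,1.55,0],[255,0,0,1.75,0],[255,0,0,1.9,0]]'; python3 -m pendant '[[255,0,0,0.15,0],[255,0,0,0.35,0],[255,0,0,0.55,0],[255,0,0,0.75,0],[255,0,0,0.95,0],[255,0,0,1.15,0],[255,0,0,1.35,0],[255,0,0,1.55,0],[255,0,0,1.75,0],[255,0,0,1.9,0]]'; python3 -c "
from h import *
avgF(8)
s=viewer.snapshot('scene'); crop(s['pixels'],210,40,150,220,3.6,'s7')
go([.4068,.149,.211],-11.85)
"
```

```text
time_s: 14.35
position: [0.408, 0.1491, 0.2524]
eef_rot: [0.776, 0.631, 0.0, 0.0]
wrist_force: [-0.2, -0.5, -3.9]
finger_gap: 0.0194
time_s: 15.35
position: [0.408, 0.1491, 0.2334]
eef_rot: [0.776, 0.631, 0.0, 0.0]
wrist_force: [0.6, 0.0, -2.5]
finger_gap: 0.0195
F [ 0.093 -0.371 -2.227] sem [0.151 0.14  0.181] T [-0.064 -0.025  0.   ] t 15.75
t 15.8 pos [0.408  0.1491 0.2336] yang -11.72 zax [ 2.e-04  0.e+00 -1.e+00] F [-0.11 -1.02 -2.25] T [-0.06 -0.04 -0.01] gap 0.0195
shift cm [-0.03 -0.12  2.26] twist 0.13
```

View pics/s7.png

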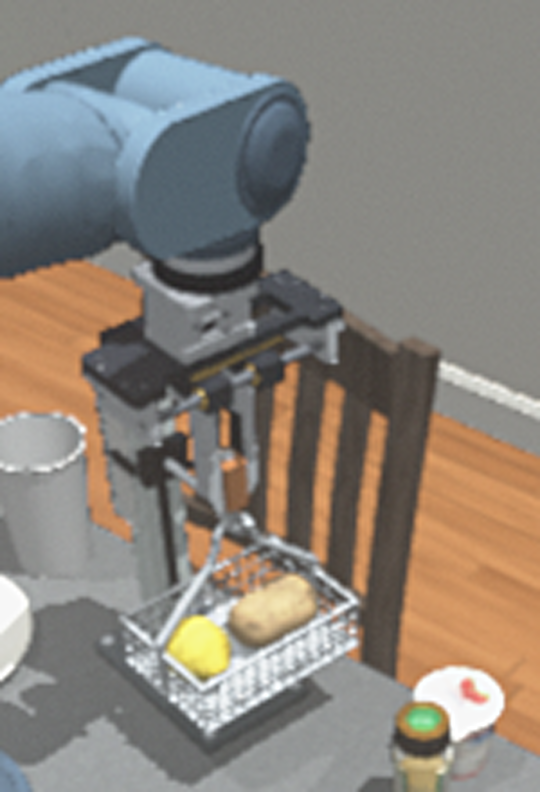

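```bash
python3 -m pendant '[[255,0,0,0.15,0],[255,0,0,0.35,0],[255,0,0,0.55,0],[255,0,0,0.75,0],[255,0,0,0.95,0],[255,0,0,1.15,0],[255,0,0,1.35,0],[255,0,0,1.55,0],[255,0,0,1.75,0],[255,0,0,1.9,0]]'; python3 -c "
from h import *
avgF(50)
go([.4068,.149,.211],-11.85)
"
```

```text
time_s: 16.8
position: [0.408, 0.1491, 0.2144]
eef_rot: [0.776, 0.631, 0.0, 0.0]
wrist_force: [-0.5, 0.1, -0.6]
finger_gap: 0.02
F [ 0.081 -0.123 -0.217] sem [0.086 0.071 0.064] T [-0.054 -0.128 -0.001] t 19.3
t 19.3 pos [0.408  0.1491 0.2145] yang -11.72 zax [ 0.  0. -1.] F [ 0.54 -0.84 -0.16] T [-0.06 -0.22 -0.01] gap 0.0196
shift cm [-0.03 -0.11  0.35] twist 0.13
```

```bash
python3 -m pendant '[[255,0,0,0.1,0],[255,0,0,0.2,0],[255,0,0,0.28,0],[255,0,0,0.28,0],[255,0,0,0.28,0]]'; python3 -c "
from h import *
avgF(60)
s=viewer.snapshot('scene'); crop(s['pixels'],210,40,150,220,3.6,'s8')
go([.4068,.149,.211],-11.85)
"
```

```text
time_s: 19.8
position: [0.408, 0.1491, 0.2117]
eef_rot: [0.776, 0.631, 0.0, 0.0]
wrist_force: [0.1, 0.5, -0.5]
finger_gap: 0.0198
F [ 0.624 -0.188 -0.025] sem [0.063 0.064 0.062] T [-0.036 -0.207 -0.001] t 22.8
t 22.85 pos [0.408  0.1491 0.2117] yang -11.72 zax [ 0.  0. -1.] F [0.47 0.37 0.28] T [-0.05 -0.26  0.03] gap 0.02
shift cm [-0.03 -0.11  0.07] twist 0.13
```

View pics/s8.png

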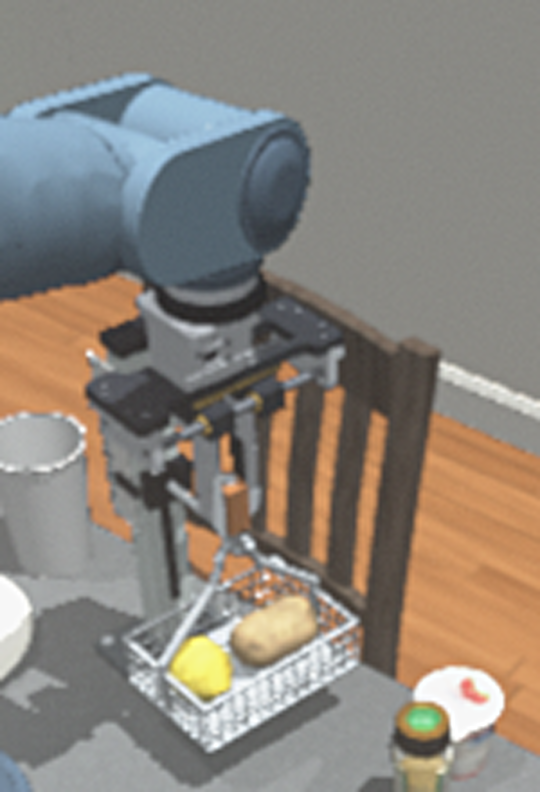

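Vertical force is now zero within error (-0.03 ± 0.06 N). A sideways force of about 0.6 N showed up in the last step, so I'll soften the grip and recheck before opening.

```bash
python3 -m pendant '[[255,0,0,0,0],[255,0,0,0,0],[255,0,0,0,0],[255,0,0,0,0]]' 3; python3 -c "
from h import *
avgF(40)
s=viewer.snapshot('wrist'); crop(s['pixels'],0,0,640,480,1,'w9')
go([.4068,.149,.211],-11.85)
"
```

```text
time_s: 23.25
position: [0.408, 0.1491, 0.2116]
eef_rot: [0.776, 0.631, -0.0, -0.0]
wrist_force: [0.8, 0.3, 0.1]
finger_gap: 0.0202
F [ 0.709 -0.39  -0.036] sem [0.076 0.071 0.085] T [-0.094 -0.193 -0.   ] t 25.25
t 25.3 pos [0.408  0.1491 0.2117] yang -11.72 zax [-0.  0. -1.] F [ 1.87 -0.45 -0.14] T [-0.11 -0.21  0.03] gap 0.0201
shift cm [-0.03 -0.11  0.07] twist 0.13
```

View pics/w9.png

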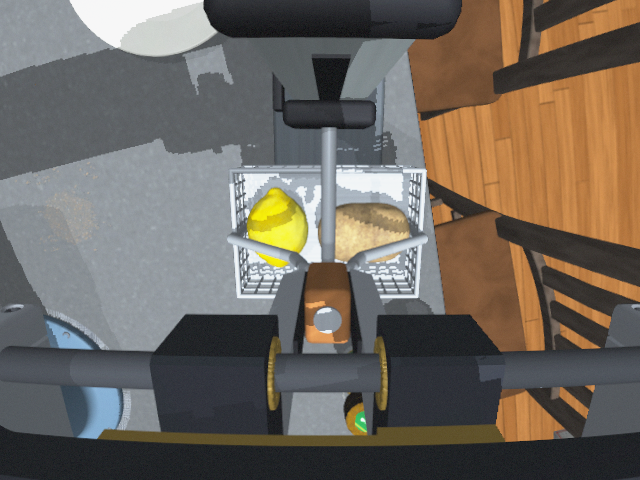

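The sideways force fits the produce's off-centre weight tilting the basket slightly toward the potato, so it is not a misfit: the hook is still centred at u≈328. I'll open gradually.

```bash
python3 -m pendant '[[202,0,0,0,0],[200,0,0,0,0],[199,0,0,0,0],[198,0,0,0,0],[197,0,0,0,0],[196,0,0,0,0],[195,0,0,0,0],[194,0,0,0,0],[193,0,0,0,0],[192,0,0,0,0]]'; python3 -m pendant '[[190,0,0,0,0],[188,0,0,0,0],[186,0,0,0,0],[183,0,0,0,0],[180,0,0,0,0],[176,0,0,0,0],[170,0,0,0,0],[165,0,0,0,0],[160,0,0,0,0],[155,0,0,0,0]]'; python3 -c "
from h import *
avgF(20)
s=viewer.snapshot('wrist'); crop(s['pixels'],0,0,640,480,1,'w10')
s=viewer.snapshot('scene'); crop(s['pixels'],210,40,150,220,3.6,'s10')
go([.4068,.149,.211],-11.85)
"
```

```text
time_s: 26.3
position: [0.408, 0.1491, 0.2117]
eef_rot: [0.776, 0.631, 0.0, -0.0]
wrist_force: [0.4, 0.8, 0.8]
finger_gap: 0.0234
time_s: 27.3
position: [0.408, 0.1491, 0.2116]
eef_rot: [0.776, 0.631, -0.0, -0.0]
wrist_force: [-0.3, 0.1, -0.4]
finger_gap: 0.0361
F [-0.133  0.033 -0.073] sem [0.097 0.091 0.12 ] T [-0.036 -0.071 -0.006] t 28.3
t 28.4 pos [0.408  0.1491 0.2117] yang -11.72 zax [-0.  0. -1.] F [-0.92 -0.62 -0.49] T [-0.06 -0.04  0.06] gap 0.0369
shift cm [-0.03 -0.11  0.07] twist 0.13
```

View pics/w10.png

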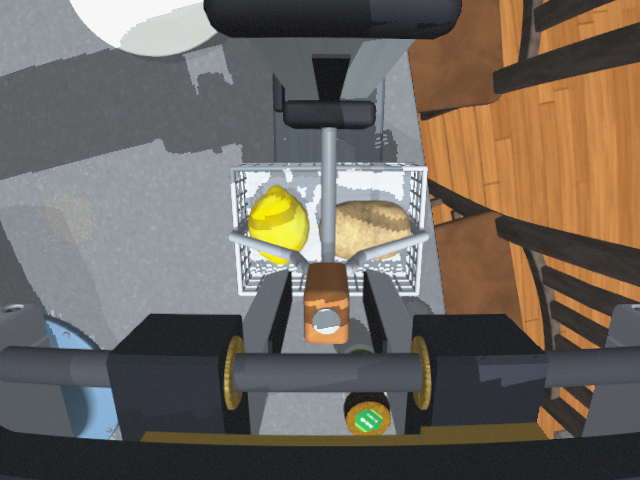

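View pics/s10.png

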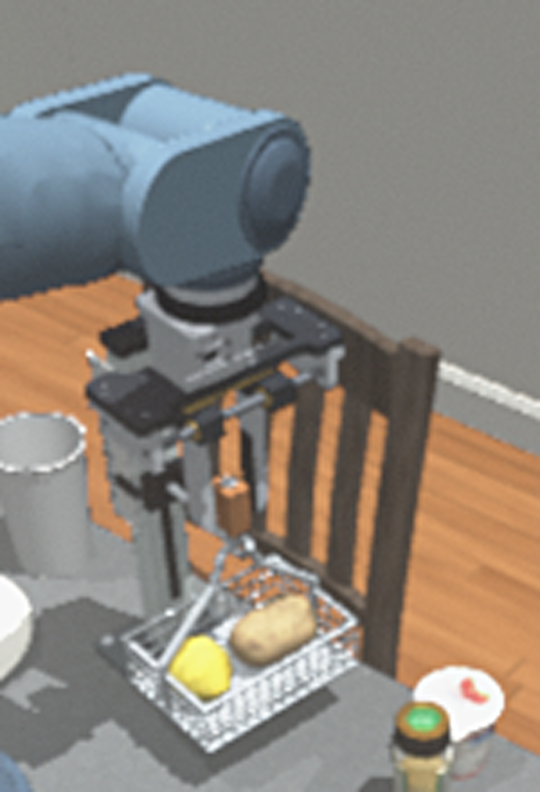

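The basket is free. The jaws stand clear of the grip on both sides and the hook hasn't visibly shifted. I'll open further and retreat straight up.

```bash
python3 -m pendant '[[130,0,0,0,0],[120,0,0,0,0],[110,0,0,0,0],[110,0,0,0,0],[110,0,0,-0.5,0],[110,0,0,-1.5,0],[110,0,0,-2.5,0],[110,0,0,-4,0],[110,0,0,-6,0],[110,0,0,-8,0]]';python3 -m pendant '[[110,0,0,-2,0],[110,0,0,-5,0],[110,0,0,-8,0],[110,0,0,-10,0],[110,0,0,-10,0],[110,0,0,-10,0],[110,0,0,-10,0],[110,0,0,-10,0],[110,0,0,-10,0]]'; python3 -c "
from h import *
s=viewer.snapshot('wrist'); crop(s['pixels'],0,0,640,480,1,'w11')
s=viewer.snapshot('scene'); crop(s['pixels'],210,40,150,220,3.6,'s11')
a=s['pixels'].astype(int)
for i in range(10): s=viewer.snapshot('scene')
d=np.abs(s['pixels'].astype(int)-a).sum(2)[180:260,230:320]; print('diff',(d>60).sum())
go([.4068,.149,.211],-11.85)
"
```

```text
time_s: 29.4
position: [0.4081, 0.1491, 0.2937]
eef_rot: [0.776, 0.631, 0.0, 0.0]
wrist_force: [0.2, 0.3, -0.3]
finger_gap: 0.0534
time_s: 30.3
position: [0.4076, 0.149, 0.3906]
eef_rot: [0.776, 0.631, -0.001, -0.001]
wrist_force: [0.4, 0.2, 0.4]
finger_gap: 0.0533
diff 2
t 30.9 pos [0.408  0.1491 0.3917] yang -11.72 zax [ 1.e-04  0.e+00 -1.e+00] F [-0.06 -1.17 -0.39] T [-0.02 -0.1   0.04] gap 0.0536
shift cm [-0.04 -0.11 18.07] twist 0.13
```

View pics/w11.png

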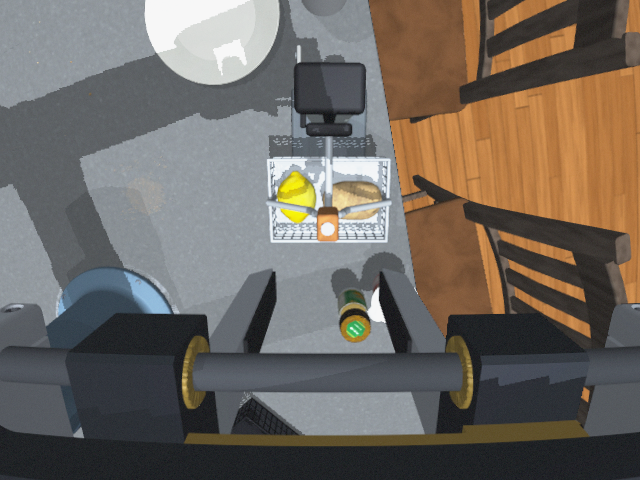

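View pics/s11.png

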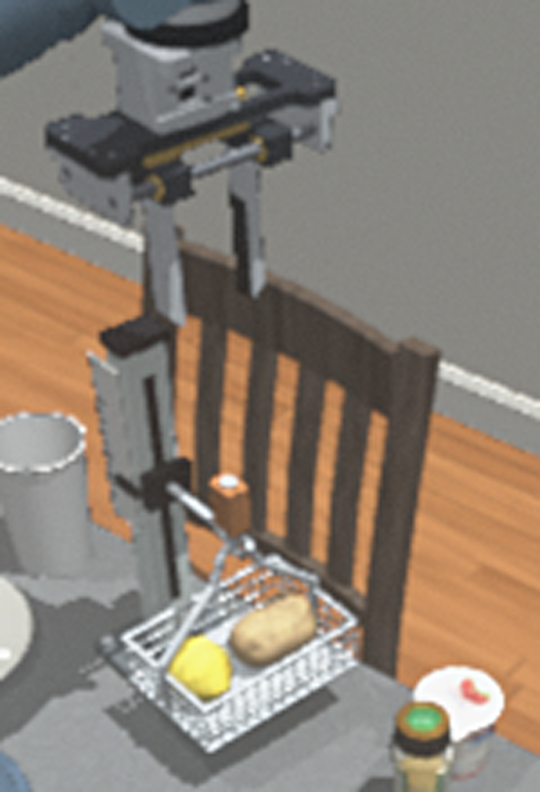

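The basket hangs level and still: two pictures 0.5 s apart differ by only 2 pixels. The potato and lemon are in it, the arm is clear, and the jar and pot are in place, so I'm handing in.

```bash
python3 -c "
from h import *
print(arm.finish_job())"
```

```text
the job is handed in; nothing more can be done
None
```

The basket is hanging by its eye on the scale hook with the potato and lemon in it, and the job is handed in at about 31 s of the 61 s allowed. The hand-in gave no verdict.

- **Lift and threading:** I lifted the basket by its grip. It weighed about 6.8 N on the wrist. I then carried it over the spice jar and pot and threaded the eye over the hook tip.
- **Loading the scale:** I lowered it at no more than 20 mm/s until the vertical wrist force was zero within error (-0.03 ± 0.06 N against a +0.07 ± 0.10 N baseline).
- **Letting go:** I softened the grip, opened the jaws slowly and backed straight up.

**Last checks:**
- Two scene pictures taken 0.5 s apart, after the arm had backed away, showed no movement.
- The basket hangs level, its eye is on the hook and the fruit is inside.
- The jar and pot are still standing where they were by eye. I did not re-measure them, and I took no new look at the garlic, which the arm did not come near after the first approach.
- Hook speed could not be read directly. I only know it from the lowering speed and the absence of any visible movement on release.

**One thing that disagreed:** a sideways force of about 0.6–0.7 N appeared just before release. It fits the produce lying off centre, and it was gone once the grip was open.

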